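# Lock down the open cover fastener of a microscope lamp unit

## Task

The service cover on top of the white lamp power unit has two quarter-turn fasteners, and one of them has been left open: it stands higher and its grip bar points front to back instead of side to side. Press that fastener down against its spring, keep it down while turning it a quarter turn clockwise as seen from above, and let go, so that it stays caught; do not force it round while it stands up. Leave the fastener that is already locked as it is.

Things in the scene. Friction and masses are not known exactly. Their poses are not given: they have to be found in the camera images.
- unit: The fixed lamp unit: a white box 260 mm (front to back) x 300 x 80 mm tall with a bare metal cover on top; origin under its centre, x to its rear, y to its left, z up; within about 20 degrees of square to the robot. On the cover stand the two fasteners and a plain round black cap (44 mm across, 24 high), 145 mm or more apart between axes; which stands where varies.
- loose_grip (a point): Centre of the open fastener's black grip bar (40 mm long, 12 wide, 24 tall; pinch it across the 12 mm from above), on the fastener's vertical axis. The bar's top is 12 mm above this point, the upper face of the round steel flange it stands on (44 mm across, 5 thick) 12 mm below. x runs along the bar, y across, z up; they turn with it. It is 31 mm above the cover when open, 26 when caught.
- loose_turn (a joint): Turn of the open fastener's bar, rad: 0 to 0.12 when open (bar front to back on the box), growing clockwise as seen from above to a stop at 1.571 (side to side). While the head is up, a slot inside stops it at about 0.18; it turns freely once the head is pressed down 9 mm or more.
- loose_press (a joint): How far the open fastener's head is pressed down, m: 0 at the top, 0.012 at the bottom stop. A spring pushes it up, 5 N at the top, 9.5 N at the bottom. Let go after turning beyond about 1.4 rad it rises only to 0.005, where the cam is caught and no longer turns back; let go elsewhere it is not caught.
- fast_turn (a joint): Turn of the other fastener, of the same make, already locked: 1.4 to 1.571 rad, bar side to side, head 5 mm lower than the open one. It must stay locked.

How it is judged:
At the end, for the whole second after the job is handed in: The open fastener is turned clockwise to at least 1.33 rad (76 degrees) and its head, let go, sits caught 3.5 to 6.8 mm below its open height; the other fastener is still locked (turn above 1.3 rad) (value of joint loose_turn above 1.33 rad and value of joint loose_press between 0.0035 and 0.0068 m and value of joint fast_turn above 1.3 rad); the robot touches nothing.
It fails at once if the open fastener is forced round without being pressed in (turned to between 0.35 and 1.15 rad with its head less than 6 mm down) (value of joint loose_turn between 0.35 and 1.15 rad and value of joint loose_press below 0.006 m).
It fails at once if the fastener that is already locked is turned back (below 1.2 rad) (value of joint fast_turn below 1.2 rad).
It also fails if it takes over 32 s, if anything falls off the work surface, if the arm or the gripper's body presses on something with over 40 N, if the wrist force passes 120 N, or if a joint passes its speed limit or range.

## Robot

A 7-joint arm with a two-finger parallel gripper is mounted at the origin on the work surface. World frame = base frame: x ahead of the robot, y to its left, z up, the work surface at z = 0. Lengths are in m, angles in rad, forces in N, time in s.
With the tool pointing down it reaches from about 0.35 to 0.9 m from the base axis. Payload 8.1 kg.
Tool frame: the origin (TCP) lies at the centre of the arm's flange, where the gripper is bolted on; the fingertips stand 178 mm ahead of it and the grasp point (between the pads) lies 159 mm ahead of it; z points along the fingers, y is the line along which they close (so a half turn about z gives the same grasp; the last joint's range is limited). The gripper opens to 92 mm and grips with 3 to 60 N. Pads are 19 mm wide; open, the fingers measure 130 mm over their backs; the gripper's body (75 mm by 190 mm) begins 47 mm behind the grasp point.
Start: joints at [1.06, 0.434, 0.025, 1.573, -0.012, 1.134, -0.075], TCP at [0.248, -0.574, 0.405] pointing down, gripper open.
Joint ranges: [-2.62, 2.62], [-0.44, 2.09], [-1.27, 1.32], [0.08, 2.57], [-1.32, 4.46], [0.12, 2], [-2.74, 2.74]. Speed limits (rad/s): [2.22, 2.22, 3.01, 3.01, 3.14, 3.14, 3.14].

## Interface

Orientations are given as a rotation vector (axis times angle).
In Python, from cell import arm gives the robot as it stands. The module is installed in compiled form; this text tells all that it offers.
- The arm moves only by the shell command python3 -m inch 'ROWS' [FORCE]. ROWS is text: rows parted by semicolons, each of 5 numbers parted by spaces: the shift along the tool's x, y, z in m, then the turn about the tool's z in rad, then the finger opening in m, from 0 to 0.0918. In form: x y z roll fingers; .... A call has 1 to 5 rows; each row is the pose to reach, as a shift and turn from the pose commanded when the call began, along the tool's axes at that moment; what a row does not reach only later rows make up. A row lasts 1/10 s, in which the tool goes at most 50 mm and 8.59 degrees, less where a joint would pass 70% of its speed; a pose out of reach is approached as far as the arm can. A call with a gripper value outside its range is refused whole. The fingers move at their own pace and stop on an object; FORCE is the grip in N (left out, the last holds). Time passes only in rows, so rows that repeat a pose let the fingers close. It gives the time, the measured TCP pose, the force, the opening and the grip force at its end, in the units of the state.
- arm.observe(): the state, without advancing time (a new reading comes with each control period).
- arm.get_image(name): name is "scene" or "top" or "wrist"; returns the picture (400x640x3 uint8, red, green, blue); there is no depth.
- arm.get_calibration(name): a dict with "intrinsics" (3x3 intrinsics, pixels), "pose" (4x4, takes a point from camera to world coordinates). Camera axes: x right, y up, looking along -z (the intrinsics and any distortion apply to the point x, -y, -z); pixel columns grow to the right and rows downward; lengths in m; the calibration is good to about 2 mm. A picture is of the moment at which its call begins: read the wrist's pose just before it. get_calibration takes no time and is no camera call; for the wrist camera it gives the pose at the moment of the call.
- arm.sign_off(): hands the job in; it is judged then, once.
Trained networks look in the newest picture that a camera, given by its name, has taken for a name from the list of things; names that differ only in an ending like _2 or _b are one class to them, and where a whole thing is asked for, a point or a joint stands for the part that bears it (a point fixed in the world has none). Each returns a list of dicts, best first, with "conf" (0 to 1); they miss things now and then, are a little off and sometimes report something else, mostly with a low value. They report only what shows in the picture. A call takes as long as a camera call.
- arm.look_for(camera, query): "point" ([row, column] in pixels, amid what is visible of it).
- arm.silhouettes(camera, query): "region" (400x640 bool, what is visible of it) and "point" ([row, column] in pixels, amid what is visible of it).
- arm.place_of(camera, query): "point" ([row, column] in pixels: a listed point, or the origin of a listed thing).
The state is a dict: "clock": time; "joints": joint angles; "dq": joint speeds; "joint_efforts": joint torques, N m; "position": TCP position; "ee_rot": TCP orientation; "force": force on the tool from outside, world axes, zero at the start; "ft_torque": the same for the moment, N m; "width": opening from 0.0 (shut) to 1.0 (fully open); "gripper_force": force on a finger pad.
Only numpy, scipy, OpenCV 4.12 (cv2) and the standard library are available. Lean on these libraries where they do the work, as an engineer would, in place of code of your own. Each camera call takes 0.05 s, during which the arm holds its last target. There are 200 camera calls.

## Working session

There is one attempt and no reset: what is moved stays moved. The work goes in short steps, Python scripts to look and compute and a shell command to move; the robot and the scene stay as the last step left them, time stands still between calls to the robot, and variables do not carry over. Pictures are saved under pics/ and viewed, at most 10 in all, crops included, and the job is handed in when it is done.

```bash
mkdir -p pics
python3 - <<'E'
from cell import arm
import cv2,numpy as np
s=arm.observe();print({k:np.round(s[k],3) for k in('clock','position','ee_rot','force','width')})
for c in('top','scene'):
    im=arm.get_image(c);cv2.imwrite(f'pics/{c}0.png',im[:,:,::-1])
    for q in('loose_grip','unit','fast_turn','loose_turn'):
        f=arm.place_of if q in('loose_grip','unit') else arm.look_for
        print(c,q,[(np.round(d['point']),round(d['conf'],2)) for d in f(c,q)][:3])
    k=arm.get_calibration(c);print(np.round(k['intrinsics'],1),np.round(k['pose'],3))
E
```

```text
{'clock': np.float64(0.0), 'position': array([ 0.248, -0.574,  0.404]), 'ee_rot': array([-3.075e+00, -6.360e-01,  1.000e-03]), 'force': array([ 0.14 , -0.529, -0.676]), 'width': np.float64(1.001)}
top loose_grip [(array([177., 292.]), 0.93)]
top unit [(array([211., 305.]), 0.76)]
top fast_turn [(array([230., 368.]), 0.59)]
top loose_turn [(array([176., 295.]), 0.93)]
[[397.6   0.  318.4]
 [  0.  397.6 198.5]
 [  0.    0.    1. ]] [[-0.026  0.994 -0.109  0.481]
 [-1.    -0.025  0.011  0.052]
 [ 0.008  0.109  0.994  0.743]
 [ 0.     0.     0.     1.   ]]
scene loose_grip [(array([200., 341.]), 0.71)]
scene unit [(array([240., 312.]), 0.76)]
scene fast_turn [(array([202., 254.]), 0.58)]
scene loose_turn [(array([204., 335.]), 0.88)]
[[420.    0.  310.9]
 [  0.  420.  204.1]
 [  0.    0.    1. ]] [[ 0.513 -0.438  0.738  1.098]
 [ 0.858  0.268 -0.438 -0.269]
 [-0.006  0.858  0.513  0.472]
 [ 0.     0.     0.     1.   ]]
```

View pics/top0.png

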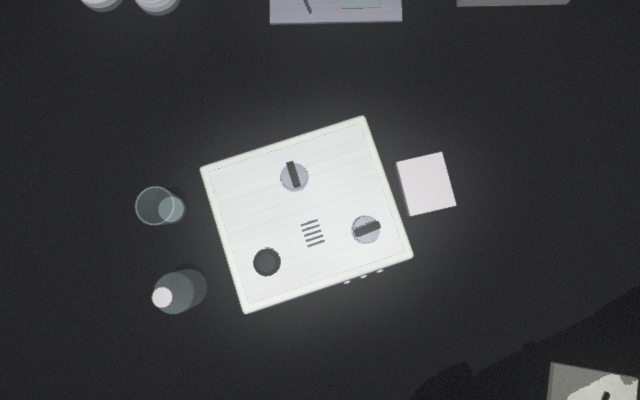

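View pics/scene0.png

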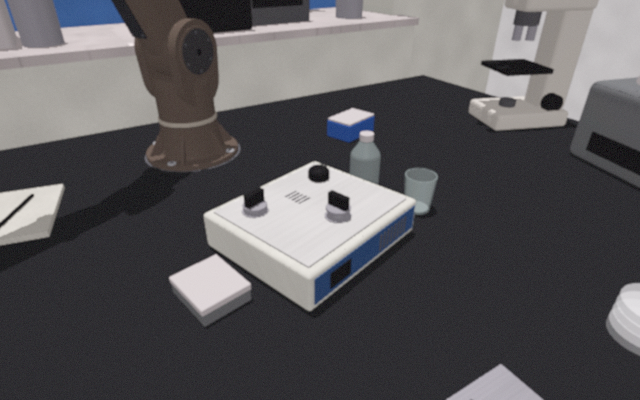

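The top view shows the unit with the open fastener at about (177,293), its bar along the box's front-to-back axis. The locked fastener is at (229,366) and the cap at (262,267). The scene view agrees, with the open fastener at about (203,339).

```bash
cat > h.py <<'E'
import numpy as np,cv2
from scipy.spatial.transform import Rotation as R
from cell import arm
def ray(c,p,k=None):
    k=k or arm.get_calibration(c);K=np.array(k['intrinsics']);T=np.array(k['pose'])
    d=np.array([(p[1]-K[0,2])/K[0,0],-(p[0]-K[1,2])/K[1,1],-1]);return T[:3,3],T[:3,:3]@d
def atz(c,p,z,k=None):
    o,d=ray(c,p,k);return o+d*(z-o[2])/d[2]
def tri(r1,r2):
    A=0;b=0
    for o,d in(r1,r2):
        d=d/np.linalg.norm(d);P=np.eye(3)-np.outer(d,d);A=A+P;b=b+P@o
    return np.linalg.solve(A,b)
def rows(goal,yaw):
    "shift in tool axes to put the GRASP point (159 mm ahead) at goal with fingers closing along world angle yaw"
    s=arm.observe();M=R.from_rotvec(s['ee_rot']).as_matrix();p=np.array(s['position'])
    y=np.arctan2(M[1,1],M[0,1]); dw=(yaw-y+np.pi/2)%np.pi-np.pi/2
    tcp=np.array(goal)+[0,0,.159]
    print('tool shift',np.round(M.T@(tcp-p),4),'roll(tool z down => -world)',round(-dw,3),'alt',round(-dw-np.sign(-dw)*np.pi,3),'q7',round(s['joints'][6],3),'tilt',np.round(M[:,2],4))
E
python3 - <<'E'
from h import *
a=[arm.place_of('top','loose_grip')[0]['point'],arm.place_of('scene','loose_grip')[0]['point']]
g=tri(ray('top',a[0]),ray('scene',a[1]));print(a,'tri',g,'z.111',atz('top',a[0],.111),atz('scene',a[1],.111))
im=cv2.imread('pics/top0.png',0)
n,l,st,ce=cv2.connectedComponentsWithStats((im>150).astype(np.uint8));i=l[150,330]
c=cv2.findContours((l==i).astype(np.uint8),0,2)[0];c=max(c,key=cv2.contourArea)
b=cv2.boxPoints(cv2.minAreaRect(c));W=np.array([atz('top',(v,u),.08) for u,v in b]);print(W.round(3))
e=np.diff(np.vstack([W,W[:1]]),axis=0);print(np.linalg.norm(e,axis=1).round(3),np.degrees(np.arctan2(e[:,1],e[:,0])).round(1),W.mean(0))
m=np.zeros_like(im);cv2.circle(m,(293,176),14,1,-1)
q=np.argwhere((im<90)&(m>0));b=cv2.minAreaRect(q[:,::-1].astype(np.float32));print('bar',b,len(q))
B=np.array([atz('top',(v,u),.123) for u,v in cv2.boxPoints(b)]);e=np.diff(B,axis=0);print(B.mean(0),np.linalg.norm(e,axis=1).round(4),np.degrees(np.arctan2(e[:,1],e[:,0])).round(1))
E
```

```text
[[177.1, 291.7], [199.8, 340.7]] tri [0.58803444 0.08974359 0.10745918] z.111 [0.58588878 0.08703408 0.111     ] [0.5939411 0.0891049 0.111    ]
[[ 0.611  0.249  0.08 ]
 [ 0.699 -0.044  0.08 ]
 [ 0.446 -0.112  0.08 ]
 [ 0.366  0.171  0.08 ]]
[0.306 0.262 0.294 0.257] [ -73.3 -165.   105.8   17.6] [0.53074159 0.0657607  0.08      ]
bar ((293.10003662109375, 174.30001831054688), (24.665767669677734, 5.6921000480651855), 71.56505584716797) 128
[0.58837001 0.08409759 0.123     ] [0.009  0.0394 0.0089] [ -72.7 -163.   107.2]
```

Run:
```python
from h import *
rows((.587,.086,.241),np.radians(106.5)); print(arm.observe()['clock'])
```

```text
tool shift [ 0.573  -0.4712  0.0047] roll(tool z down => -world) 0.12 alt -3.022 q7 -0.075 tilt [ 0.e+00 -1.e-04 -1.e+00]
0.6
```

```bash
python3 -m inch '0.038 -0.031 0 0 0.05; 0.076 -0.062 0 0 0.05; 0.114 -0.094 0 0 0.05; 0.152 -0.125 0 0 0.05; 0.19 -0.156 0 0 0.05'; python3 -m inch '0.038 -0.031 0 0 0.05; 0.076 -0.062 0 0 0.05; 0.114 -0.094 0 0 0.05; 0.152 -0.125 0 0 0.05; 0.19 -0.156 0 0 0.05'; python3 -m inch '0.038 -0.031 0 0 0.05; 0.076 -0.062 0 0 0.05; 0.114 -0.094 0 0 0.05; 0.152 -0.125 0 0 0.05; 0.193 -0.159 0 0 0.05'
python3 -m inch '0 0 0 -0.15 0.05; 0 0 0 -0.3 0.05; 0 0 0 -0.45 0.05; 0 0 0 -0.6 0.05; 0 0 0 -0.74 0.05'
python3 - <<'E'
from h import *
rows((.587,.086,.241),np.radians(106.5)); s=arm.observe();print(s['clock'],np.round(s['joints'],2))
E
```

```text
clock: 1.1
position: [0.361, -0.3534, 0.405]
ee_rot: [3.076, 0.636, 0.001]
force: [1.0, -0.8, -0.6]
width: 0.619
gripper_force: 0.0
clock: 1.6
position: [0.4735, -0.1348, 0.4051]
ee_rot: [3.076, 0.636, 0.001]
force: [1.8, -1.3, -0.6]
width: 0.545
gripper_force: 0.0
clock: 2.1
position: [0.5863, 0.0845, 0.4049]
ee_rot: [3.076, 0.635, 0.001]
force: [1.2, -0.7, 0.1]
width: 0.543
gripper_force: 0.0
clock: 2.6
position: [0.5857, 0.0829, 0.4047]
ee_rot: [2.633, 1.713, 0.0]
force: [0.0, -0.3, 0.0]
width: 0.547
gripper_force: 0.0
tool shift [ 0.0033 -0.      0.0047] roll(tool z down => -world) 0.866 alt -2.276 q7 -0.835 tilt [ 1.e-04 -1.e-04 -1.e+00]
2.6 [ 0.1   0.43 -0.46  1.63  0.21  1.14 -0.83]
```

```bash
python3 -m inch '0.003 0 0 -0.15 0.05; 0.003 0 0 -0.3 0.05; 0.003 0 0 -0.45 0.05; 0.003 0 0 -0.6 0.05; 0.003 0 0 -0.74 0.05'
python3 -m inch '0 0 0 -0.15 0.05; 0 0 0 -0.3 0.05; 0 0 0 -0.45 0.05; 0 0 0 -0.6 0.05; 0 0 0 -0.74 0.05'
python3 -m inch '0 0 0 -0.15 0.05; 0 0 0 -0.3 0.05; 0 0 0 -0.45 0.05; 0 0 0 -0.6 0.05; 0 0 0 -0.74 0.05'
python3 -m inch '0 0 0 -0.056 0.05; 0 0 0 -0.056 0.05'
python3 - <<'E'
from h import *
rows((.587,.086,.241),np.radians(106.5)); s=arm.observe();print(s['clock'],np.round(s['joints'],2))
k=arm.get_calibration('wrist');im=arm.get_image('wrist');cv2.imwrite('pics/w1.png',im[:,:,::-1])
p=arm.place_of('wrist','loose_grip');print(p[:2])
if p: print(atz('wrist',p[0]['point'],.111,k))
print(np.array(k['intrinsics']).round(1),np.array(k['pose']).round(3))
E
```

```text
clock: 3.1
position: [0.5869, 0.0856, 0.4048]
ee_rot: [1.835, 2.549, -0.0]
force: [0.5, 0.7, -0.3]
width: 0.549
gripper_force: 0.0
clock: 3.6
position: [0.5869, 0.0855, 0.4047]
ee_rot: [0.789, 3.041, -0.0]
force: [-0.3, -1.1, 0.1]
width: 0.545
gripper_force: 0.0
clock: 4.1
position: [0.5869, 0.0854, 0.4047]
ee_rot: [-0.363, 3.12, -0.0]
force: [0.5, -0.3, -1.0]
width: 0.547
gripper_force: 0.0
clock: 4.3
position: [0.587, 0.0853, 0.4045]
ee_rot: [0.442, -3.11, -0.0]
force: [0.2, -0.2, 0.5]
width: 0.545
gripper_force: 0.0
tool shift [-0.0002  0.0007  0.0045] roll(tool z down => -world) -0.006 alt 3.136 q7 1.181 tilt [-3.e-04  1.e-04 -1.e+00]
4.3 [ 0.41  0.57 -0.99  1.6   0.5   1.25  1.18]
[]
[[294.4   0.  312.6]
 [  0.  294.4 198.5]
 [  0.    0.    1. ]] [[-0.278 -0.924 -0.263  0.515]
 [ 0.961 -0.267 -0.077  0.066]
 [ 0.001 -0.274  0.962  0.385]
 [ 0.     0.     0.     1.   ]]
```

View pics/w1.png

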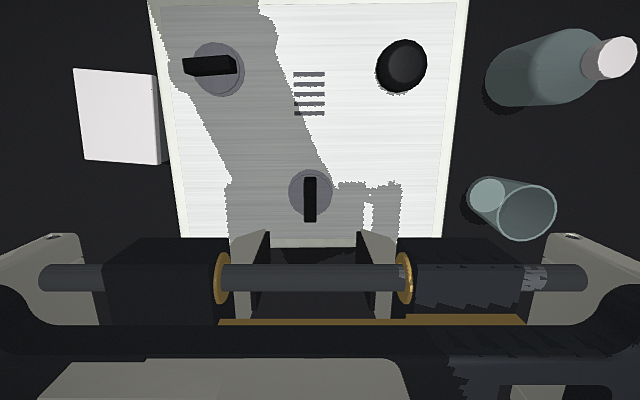

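The wrist view shows the open bar upright at column about 310, rows 177–222, between the two fingers and parallel to the closing plane. The locked fastener is at (66,212) and the cap at (66,401).

Run:
```python
from h import *
k=arm.get_calibration('wrist');im=cv2.imread('pics/w1.png',0)
sub=im[165:232,292:330];n,l,st,ce=cv2.connectedComponentsWithStats((sub<55).astype(np.uint8))
i=l[200-165,310-292];q=np.argwhere(l==i)+[165,292]
for r in range(176,224,5):
    c=q[q[:,0]==r,1];print(r,c.min() if len(c) else None,c.max() if len(c) else None)
far=q[:,0].max()+.5
P=atz('wrist',(far,q[q[:,0]>205,1].mean()),.123,k);u=np.array([np.cos(np.radians(16.5)),np.sin(np.radians(16.5)),0])
print('far end',P,'centre',P-.02*u)
a=atz('wrist',(215,q[q[:,0]==215,1].mean()),.123,k);b=atz('wrist',(195,q[q[:,0]==195,1].mean()),.123,k)
print('bar angle',np.degrees(np.arctan2(*(a-b)[1::-1])))
c=(P-.02*u); rows((c[0],c[1],.114),np.radians(106.5))
```

```text
176 None None
181 304 315
186 304 316
191 304 315
196 304 315
201 304 315
206 304 315
211 304 315
216 304 315
221 304 315
far end [0.60934612 0.09020963 0.123     ] centre [0.59016973 0.08452932 0.123     ]
bar angle 15.830933994573517
tool shift [-0.0029 -0.0018  0.1317] roll(tool z down => -world) -0.008 alt 3.133 q7 1.178 tilt [-1.e-04 -0.e+00 -1.e+00]
```

```bash
python3 -m inch '-0.003 -0.001 0.045 0 0.05; -0.003 -0.001 0.085 0 0.05; -0.003 -0.001 0.11 0 0.05; -0.003 -0.001 0.12 0 0.05; -0.003 -0.001 0.12 0 0.05' 30
python3 -m inch '0 0 0.003 0 0.05; 0 0 0.005 0 0.05; 0 0 0.005 0 0.05'
```

```text
clock: 4.9
position: [0.5898, 0.0854, 0.2839]
ee_rot: [0.44, -3.109, 0.0]
force: [0.1, 0.5, 0.9]
width: 0.541
gripper_force: 0.0
clock: 5.2
position: [0.5903, 0.0856, 0.2806]
ee_rot: [-0.441, 3.109, -0.0]
force: [-0.1, 0.1, 0.8]
width: 0.546
gripper_force: 0.0
```

```bash
python3 -m inch '0 0 0 0 0; 0 0 0 0 0; 0 0 0 0 0; 0 0 0 0 0; 0 0 0 0 0' 30
python3 - <<'E'
from h import *
im=arm.get_image('scene');cv2.imwrite('pics/s2.png',cv2.resize(im[130:290,210:450,::-1],None,fx=3,fy=3));s=arm.observe();print(s['force'],s['width'],s['gripper_force'],s['ft_torque'],s['position'])
E
```

```text
clock: 5.7
position: [0.5901, 0.0853, 0.2798]
ee_rot: [-0.442, 3.11, -0.001]
force: [4.1, -12.5, 2.5]
width: 0.161
gripper_force: 7.6
[-1.24473755  0.84522714  4.76586459] 0.1302607016143638 30.00361829996109 [ 0.88098452  0.40567849 -0.01886213] [0.59052959 0.08410694 0.27971961]
```

View pics/s2.png

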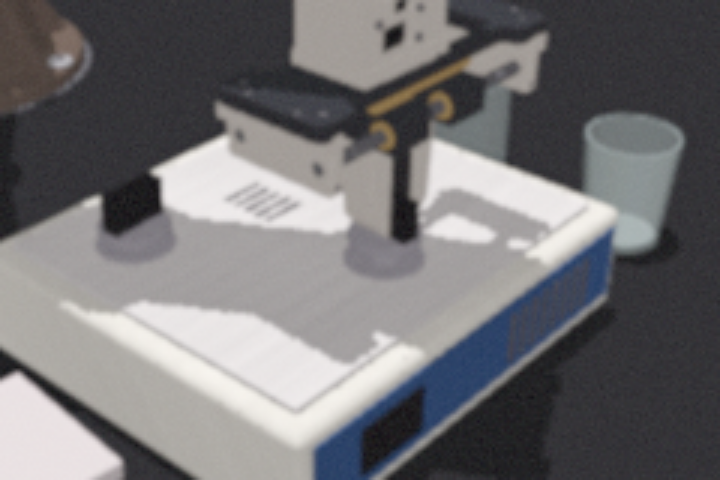

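The picture shows the bar held between the fingers, with the tips near the flange. The opening is 12 mm, which matches the bar. I'll press now.

```bash
python3 -m inch '0 0 0.004 0 0; 0 0 0.008 0 0; 0 0 0.01 0 0; 0 0 0.011 0 0; 0 0 0.011 0 0' 40
python3 -c "
from cell import arm
s=arm.observe();print(s['force'],s['position'],s['width'],s['ft_torque'])"
```

```text
clock: 6.25
position: [0.5905, 0.0842, 0.2691]
ee_rot: [-0.439, 3.11, -0.004]
force: [-0.6, -5.8, 8.8]
width: 0.13
gripper_force: 40.0
[-0.55315473 -5.8056807   8.80174735] [0.59048644 0.08421271 0.26911819] 0.12990007151375949 [-1.21913658  0.08157518 -0.01192967]
```

Spring force of 8.8 N matches a press of about 10 mm. Next I turn it, holding about 1 mm more press.

```bash
python3 -m inch '0 0 0.001 0 0; 0 0 0.001 0.1 0; 0 0 0.001 0.2 0; 0 0 0.001 0.3 0; 0 0 0.001 0.3 0'
python3 -c "
from cell import arm
s=arm.observe();print(s['force'],s['position'],s['width'],s['ft_torque'],s['joints'])"
```

```text
clock: 6.75
position: [0.5904, 0.0846, 0.2685]
ee_rot: [0.036, 3.14, -0.004]
force: [-1.2, -5.2, 8.3]
width: 0.126
gripper_force: 40.0
[-1.16439315 -5.17305047  8.27295012] [0.5903661  0.08459348 0.26849553] 0.12633025009798374 [-1.06232644  0.18236866 -0.01826878] [ 0.31032752  0.67897194 -0.82380271  1.74526334  0.59009255  0.98286484
  0.80399485]
```

```bash
python3 -m inch '0 0 0 0.12 0; 0 0 0 0.24 0; 0 0 0 0.36 0; 0 0 0 0.48 0; 0 0 0 0.6 0'
python3 -m inch '0 0 0 0.12 0; 0 0 0 0.24 0; 0 0 0 0.36 0; 0 0 0 0.48 0; 0 0 0 0.6 0'
python3 -m inch '0 0 0 0.06 0; 0 0 0 0.06 0; 0 0 0 0.06 0'
python3 - <<'E'
from h import *
s=arm.observe();print(s['force'],s['position'],s['width'],s['ft_torque'],s['joints'])
im=arm.get_image('scene');cv2.imwrite('pics/s3.png',cv2.resize(im[130:290,210:450,::-1],None,fx=3,fy=3))
rows((.5,.5,.5),np.radians(16.3))
E
```

```text
clock: 7.25
position: [0.5905, 0.0851, 0.2686]
ee_rot: [0.963, 2.988, -0.0]
force: [-0.5, -3.5, 8.0]
width: 0.131
gripper_force: 40.0
clock: 7.75
position: [0.591, 0.0854, 0.269]
ee_rot: [1.802, 2.57, 0.003]
force: [1.1, -2.2, 7.1]
width: 0.126
gripper_force: 40.0
clock: 8.05
position: [0.591, 0.0855, 0.269]
ee_rot: [1.872, 2.519, 0.003]
force: [1.2, -1.7, 8.0]
width: 0.13
gripper_force: 40.0
[ 1.20618699 -1.71360228  8.02623621] [0.59099086 0.08548942 0.26903329] 0.12957805368328537 [-0.48268047 -0.36227761 -0.03751152] [ 0.11960067  0.5882059  -0.51390736  1.76044049  0.36180706  0.8847509
 -0.26139417]
tool shift [ 0.4228  0.0336 -0.3903] roll(tool z down => -world) 0.008 alt -3.134 q7 -0.261 tilt [ 3.3e-03 -1.0e-04 -1.0e+00]
```

View pics/s3.png

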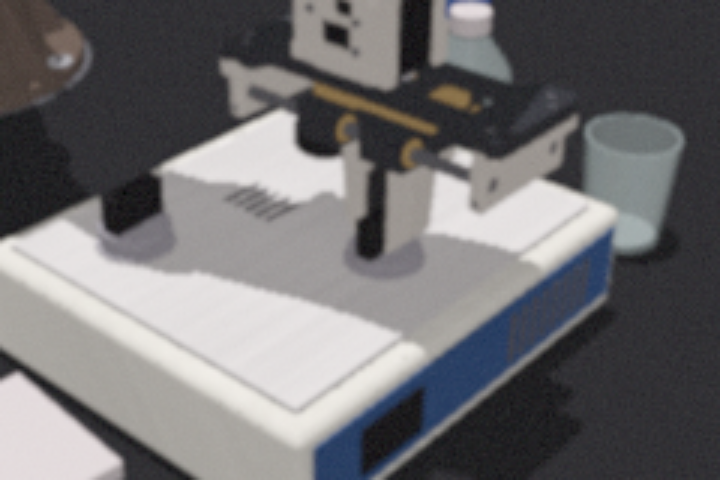

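The picture shows the bar turned side to side, parallel to the locked one. I'll nudge it to the stop and then let the head rise while still held.

```bash
python3 -m inch '0 0 0.001 0.04 0; 0 0 0.001 0.07 0; 0 0 0.001 0.07 0'
python3 -c "
from cell import arm
s=arm.observe();print(s['force'],s['ft_torque'])"
python3 -m inch '0 0 -0.002 0 0; 0 0 -0.004 0 0; 0 0 -0.006 0 0; 0 0 -0.006 0 0'
python3 -c "
from cell import arm
s=arm.observe();print(s['force'],s['ft_torque'],s['position'])"
```

```text
clock: 8.4
position: [0.591, 0.0855, 0.268]
ee_rot: [1.959, 2.452, 0.003]
force: [1.9, -3.1, 8.8]
width: 0.13
gripper_force: 40.9
[ 1.87140799 -3.14407476  8.80268517] [-0.55652506 -0.44558185  0.79074301]
clock: 8.8
position: [0.591, 0.0856, 0.274]
ee_rot: [1.957, 2.454, 0.003]
force: [2.1, -2.7, 6.9]
width: 0.131
gripper_force: 40.8
[ 2.14162426 -2.71032873  6.94555628] [-0.50808627 -0.50874525  0.76062673] [0.59097015 0.08556173 0.27404436]
```

Stop reached (0.79 N m); now release and lift.

```bash
python3 -m inch '0 0 0 0 0.04; 0 0 0 0 0.04; 0 0 0 0 0.04; 0 0 0 0 0.04'
python3 -m inch '0 0 -0.02 0 0.04; 0 0 -0.06 0 0.04; 0 0 -0.1 0 0.04; 0 0 -0.13 0 0.04; 0 0 -0.13 0 0.04'
python3 - <<'E'
from h import *
print(arm.observe()['force'])
k=arm.get_calibration('wrist')
a=arm.get_image('scene');b=arm.get_image('wrist')
cv2.imwrite('pics/f.png',np.vstack([cv2.resize(a[150:250,210:400,::-1],(570,300)),cv2.resize(b[:250,100:575,::-1],(570,300))]))
for c,z in(('top',.106),('scene',.106)):
    p=arm.place_of(c,'loose_grip');print(c,p[:1],p and atz(c,p[0]['point'],z))
E
```

```text
clock: 9.2
position: [0.59, 0.0856, 0.2727]
ee_rot: [-1.96, -2.455, 0.0]
force: [-0.6, -0.8, 2.6]
width: 0.416
gripper_force: 1.5
clock: 9.7
position: [0.5909, 0.0863, 0.4071]
ee_rot: [1.958, 2.451, 0.008]
force: [1.0, -0.1, -0.6]
width: 0.435
gripper_force: 0.0
[ 1.00864776 -0.10228841 -0.58898324]
top [{'point': [177.1, 291.7], 'conf': 0.93}] [0.58671912 0.0873097  0.106     ]
scene [{'point': [202.9, 339.3], 'conf': 0.68}] [0.59435426 0.08612506 0.106     ]
```

View pics/f.png

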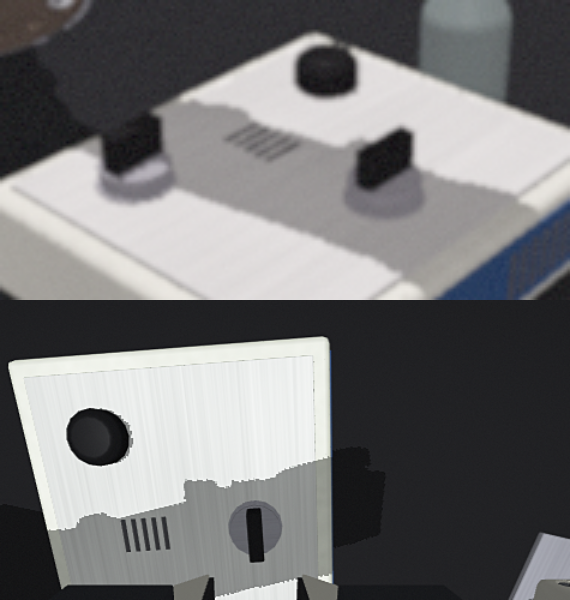

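The bar now lies side to side, parallel to the locked one. Its centre sits about 3 px lower in the scene view, which is the expected 5 mm, so it is caught and the gripper is clear.

```bash
python3 -c "
from cell import arm
print(arm.sign_off())"
```

```text
the job is handed in; nothing more can be done
None
```

The open fastener was pressed in, turned clockwise to its stop and released; the final pictures show it caught about 5 mm down. The locked one was never touched, and the job was handed in about 10 s into the 32 s limit, with no verdict returned.

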